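# Pull the spent pre-filter from an air monitor and show it over the dust tray

### The arm

A 6-joint arm with a two-finger parallel gripper is mounted at the origin on the work surface. World frame = base frame: x ahead of the robot, y to its left, z up, the work surface at z = 0. Lengths are in mm, angles in rad, forces in N, time in s.
With the tool pointing down it reaches from about 425 to 950 mm from the base axis. Payload 3.5 kg.
Tool frame: the origin (TCP) lies on the centre line of the jaws, within the pads' length; the fingertips stand ahead of it and the grasp point (between the pads) lies 8 mm behind it (manip.tip_extent is the z of the fingertips in the tool frame, in mm); z points along the fingers, y is the line along which they close (so a half turn about z gives the same grasp; the last joint's range is limited). The gripper opens to 85 mm and grips with 20 to 120 N. Pads are 22 mm wide; open, the fingers measure 114 mm over their backs; the gripper's body (76 mm by 85 mm) begins 54 mm behind the grasp point. The pads swing forward as they close: fully open they stand 13 mm farther back than shut.
Start: joints at [-1.271, 0.286, 1.577, -0, 1.279, -0.15], TCP at [293.5, -607.835, 219.825] pointing down, gripper open.
Joint ranges: [-2.77, 2.77], [-0.9, 2.22], [0.21, 2.48], [-1.53, 4.67], [0.24, 2.81], [-2.84, 2.84]. Speed limits (rad/s): [2.79, 2.79, 3.14, 3.14, 3.14, 3.14].

### API

Orientations are given as a unit quaternion [x, y, z, w].
In Python, from bench import manip, eoat, imaging, models, sensors gives the robot as it stands. Calls block until the motion is done:
- manip.move_ptp(position, orientation): joint-space move of the TCP to a pose.
- manip.servo_line(position, ori=None, v=150, force_limit=None): straight line of the TCP; ori=None keeps the orientation; v is the mean speed in mm/s. With force_limit (N) it stops when the force on the tool has changed by that much, and returns True; else False.
- manip.move_j(angles): joint-space move.
- eoat.command_gripper(opening, effort=None): opening from 0.0 (shut) to 1.0 (fully open); effort is the grip in N (None keeps the last); returns when the fingers have stopped.
- manip.wait(seconds).
- manip.inverse_kinematics(position, orientation): joint angles nearest the present ones, or None.
- imaging.camera(name): name is "scene" or "top" or "wrist"; returns the picture (480x640x3 uint8, red, green, blue); there is no depth.
- imaging.camera_params(name): a dict with "fovy" (degrees; the focal length in pixels is half the picture's height over the tangent of half this angle, whatever the lens; pixels are square), "cx", "cy" (the principal point, pixels), "R" (3x3) and "t" (3): a world point X has camera coordinates R X + t. Camera axes: x right, y down, z forward; pixel columns grow to the right and rows downward; lengths in mm; the calibration is good to about 2 mm. A picture is of the moment at which its call begins: read the wrist's pose just before it. camera_params takes no time and is no camera call; for the wrist camera it gives the pose at the moment of the call.
A pose or a line that the arm cannot do raises manip.PlanningError and nothing moves.
- manip.job_done(): hands the job in; it is judged then, once.
Trained networks look in the newest picture that a camera, given by its name, has taken for a name from the list of things; names that differ only in an ending like _2 or _b are one class to them, and where a whole thing is asked for, a point or a joint stands for the part that bears it (a point fixed in the world has none). Each returns a list of dicts, best first, with "conf" (0 to 1); they miss things now and then, are a little off and sometimes report something else, mostly with a low value. They report only what shows in the picture. A call takes as long as a camera call. They do not tell look-alikes from the thing itself.
- models.masks_of(label, camera): "region" (480x640 bool, what is visible of it) and "pixel" ([column, row] in pixels, amid what is visible of it).
Readings, each from a call of its own:
- sensors.current_time(): time.
- sensors.current_joint_pos(): joint angles.
- sensors.current_qd(): joint speeds.
- sensors.current_effort(): joint torques, N m.
- sensors.current_tool_pos(): TCP position.
- sensors.current_tool_rot(): TCP orientation.
- sensors.current_contact_force(): force on the tool from outside, world axes, zero at the start.
- sensors.current_moment(): the same for the moment, N m.
- sensors.current_gripper_width(): opening from 0.0 (shut) to 1.0 (fully open).
- sensors.current_grasp_force(): force on a finger pad.
Only numpy, scipy, OpenCV 4.12 (cv2) and the standard library are available. Lean on these libraries where they do the work, as an engineer would, in place of code of your own. Each camera call takes 0.05 s, during which the arm holds its last target. There are 200 camera calls.

### The job

Swing the white hatch on top of the grey air monitor up and back until it stands about upright and stays there by itself, draw the orange-framed pre-filter cassette straight out of the bay beneath, and present it over the middle of the white dust tray: upright (tab up), still, with its lower edge about a hand's breadth (10 cm) above the tray. Finish while still holding it there in the gripper: do not put it down. Leave the hatch open, the blue filter seated in its slot, and the regulator, jar and meter where they are.

Things in the scene. Friction and masses are not known exactly. Their poses are not given: they have to be found in the camera images.
- monitor: Grey bench air monitor, fixed, 280 (x) x 300 (y) x 125 mm high; origin: centre of its underside on the bench, x away from its display front. In its top a bay 150 (x) x 200 (y) mm, centred, floor 15 mm above the origin. In it two filter cassettes stand side by side in a 14 mm slot along y at x = 0 (ribs 30 mm high), at y = +52 and -52 mm; which is where varies.
- hatch (a joint): Opening angle of the white hatch over the bay, rad: 0 closed flat, grows as its front edge swings up and back (away from the display front), stop at 1.9. Starts at 0 to 0.15. Stiff friction hinge (0.28 N m): it stays at whatever angle it is left; lifting takes about 3 to 4 N at the handle.
- hatch_handle (a point): Middle of the black bar handle on the hatch: bar 100 mm long along the monitor's y, round, 11 mm thick, centre 35 mm off the hatch's outer face (43 mm above the hinge level when closed), 14 mm from the hatch's front edge, 156 mm from the hinge line. The point turns with the hatch: z is the hatch's outward normal.
- hatch_hinge (a point): Middle of the hatch's hinge line, which runs along the monitor's y: 85 mm behind the monitor's origin (+x), 125.5 mm high. The hatch, a plate 170 x 230 x 8 mm, lies in front of this line (towards the display) when closed; its underside passes through the line.
- prefilter: The cassette to draw out: orange frame and tab, brown-grey pleats, 80 to 180 g. Plate 10 (x) x 84 (y) x 70 mm high; grip tab 14 (x) x 34 (y) x 24 mm high on the middle of its top edge, 94 mm in all. Origin: centre of its lower edge, z up to the tab. Stands loose in the bay (2 mm play), hidden by the closed hatch, tab top 16 mm below the rim; 65 mm free each side of the tab along x.
- fine_filter: The cassette to leave: the same shape with blue frame and tab and white pleats; same origin and axes. It stays seated beside the orange one.
- tray: Shallow white dust tray, fixed to the bench, 130 x 130 x 25 mm high, walls 4 mm; origin at the centre of its underside. To the left or right of the monitor.
- regulator: Bystander: steel gas regulator with a blue knob on an aluminium foot 100 x 80 mm, 82 mm high; origin at the centre of its underside. On the other side of the monitor from the tray.
- jar: Bystander: white round jar with a blue cap, 66 mm diameter, 95 mm high; origin at the centre of its underside.
- meter: Bystander: yellow hand-held meter lying on the bench, 150 x 75 x 38 mm; origin at the centre of its underside.
Things that resemble listed ones, but are neither listed nor needed, are in the scene too. What is meant by the tray is not black, and is the larger of those in its own colour.

How it is judged:
By the outcome, as a careful person would: the job done as asked, in the order asked, and still so for the second after the job is handed in, while the arm keeps its last pose, push and grip.
It also fails if it takes over 56 s, if anything falls off the work surface, if the arm or the gripper's body presses on something with over 40 N, if the wrist force passes 120 N, or if a joint passes its speed limit or range.

## Working session

There is one attempt and no reset: what is moved stays moved. The work goes in short steps, each a Python script; the robot and the scene stay as the last script left them, time stands still between calls to the robot, and variables do not carry over. Pictures are saved under pics/ and viewed, at most 10 in all, crops included, and the job is handed in when it is done.

```bash
mkdir -p pics; ls; cat > h.py <<'E'
import numpy as np, cv2
from bench import manip, eoat, imaging, models, sensors
from scipy.spatial.transform import Rotation as Ro
def K(p):
    f=240/np.tan(np.radians(p["fovy"])/2); return np.array([[f,0,p["cx"]],[0,f,p["cy"]],[0,0,1]])
def ray(p,px):
    R=np.array(p["R"]);t=np.array(p["t"]); d=R.T@np.linalg.inv(K(p))@[px[0],px[1],1]; return -R.T@t,d/np.linalg.norm(d)
def atz(p,px,z):
    c,d=ray(p,px); return c+d*(z-c[2])/d[2]
def proj(p,X):
    x=K(p)@(np.array(p["R"])@np.array(X).T+np.array(p["t"])[:,None] if np.ndim(X)>1 else np.array(p["R"])@X+np.array(p["t"])); return (x[:2]/x[2]).T
def tri(rs):
    A=sum(np.eye(3)-np.outer(d,d) for c,d in rs);b=sum((np.eye(3)-np.outer(d,d))@c for c,d in rs);return np.linalg.solve(A,b)
def save(n,im): cv2.imwrite("pics/"+n,cv2.cvtColor(im,cv2.COLOR_RGB2BGR))
E
python3 - <<'E'
from h import *
for c in("scene","top"):
    im=imaging.camera(c);p=imaging.camera_params(c);save(c+"0.png",im)
    print(c,p["fovy"],p["cx"],p["cy"],np.round(ray(p,(320,240)),3).tolist())
    for l in("monitor","hatch","hatch_handle","tray","regulator","jar","meter"):
        for m in models.masks_of(l,c):
            r=cv2.minAreaRect(np.argwhere(m["region"])[:,::-1].astype(np.float32))
            print(l,round(m["conf"],2),np.round(m["pixel"]),m["region"].sum(),np.round(np.hstack([r[0],r[1],r[2]])),np.round(atz(p,r[0],25)[:2]))
print(sensors.current_time(),manip.tip_extent)
E
```

```text
pics
scene 47.898740100096354 327.8099748702742 242.54871437927326 [[1523.045, -670.279, 1207.182], [-0.617, 0.375, -0.692]]
monitor 0.82 [347. 235.] 10088 [347. 234. 120. 105.  33.] [493.  57.]
hatch 0.77 [349. 220.] 3232 [349. 219.  72.  60.  31.] [437. 101.]
hatch_handle 0.62 [348. 218.] 3253 [349. 219.  62.  70.  39.] [439. 103.]
tray 0.75 [225. 279.] 1732 [228. 279.  38.  51.  63.] [ 454. -345.]
tray 0.72 [171. 308.] 979 [172. 306.  29.  40.  62.] [ 461. -522.]
tray 0.69 [193. 356.] 2459 [193. 356.  48.  58.  50.] [ 650. -537.]
regulator 0.69 [401. 195.] 614 [402. 194.  32.  26.  34.] [431. 330.]
jar 0.58 [460. 215.] 646 [459. 218.  21.  34.  10.] [635. 406.]
jar 0.5 [351. 222.] 3201 [349. 219.  62.  70.  40.] [438. 103.]
meter 0.68 [262. 335.] 1590 [262. 335.  55.  32.  49.] [ 690. -358.]
meter 0.39 [348. 222.] 3198 [350. 219.  62.  68.  39.] [439. 104.]
top 42.74037702453358 329.9630966135887 243.8553868324757 [[186.008, -79.551, 1847.614], [0.222, 0.017, -0.975]]
monitor 0.9 [292. 256.] 10618 [291. 257. 102. 107.  73.] [550.  42.]
hatch 0.71 [289. 256.] 4711 [289. 254.  61.  81.  73.] [562.  45.]
hatch_handle 0.84 [291. 256.] 4751 [290. 253.  61.  82.  73.] [564.  44.]
tray 0.9 [475. 285.] 1062 [476. 285.  32.  34.  79.] [ 449. -513.]
tray 0.59 [478. 220.] 1832 [477. 222.  43.  45.  72.] [ 645. -531.]
regulator 0.69 [195. 298.] 964 [196. 299.  34.  31.  90.] [431. 327.]
jar 0.83 [173. 224.] 548 [176. 225.  30.  23.  51.] [661. 392.]
meter 0.91 [418. 212.] 1234 [418. 211.  49.  26.  80.] [ 685. -352.]
0.8 11.0
```

View pics/top0.png

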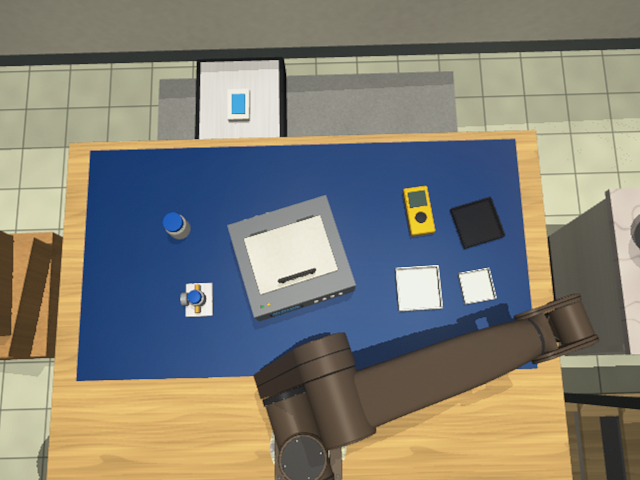

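View pics/scene0.png

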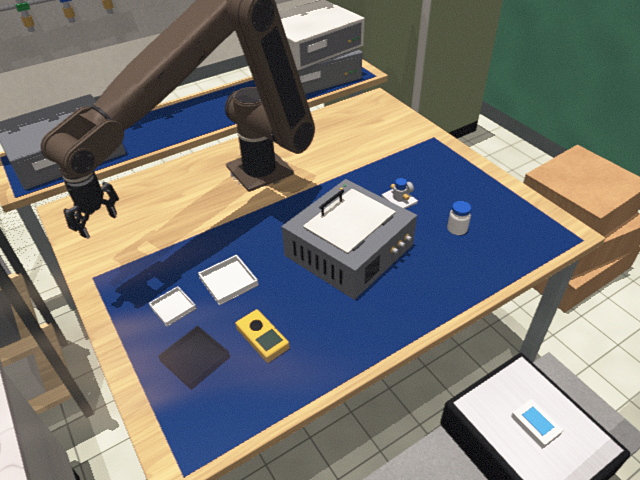

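The top view shows the monitor at (292,256) with its handle at (297,275), display towards the robot. The larger white tray is at (419,288), the small white look-alike at (477,285), the black one at (477,222), and the meter at (419,210). The regulator (196,299) and jar (176,226) are on the left. The scene view agrees, with the handle at (331,202). Next I fit the poses from the masks in both views.

```bash
cat >> h.py <<'E'
from scipy.optimize import minimize
def box(x,y,a,L,W,z0,z1):
    c,s=np.cos(a),np.sin(a)
    return np.array([[x+c*u-s*v,y+s*u+c*v,z] for u in(-L/2,L/2) for v in(-W/2,W/2) for z in(z0,z1)])
def fitbox(views,x0,L,W,z0,z1):
    def cost(q):
        s=0
        for p,m in views:
            h=cv2.convexHull(proj(p,box(q[0],q[1],q[2],L,W,z0,z1)).astype(np.float32))
            o=np.zeros((480,640),np.uint8);cv2.fillConvexPoly(o,np.round(h*16).astype(np.int32),1,shift=4)
            s+=1-(o.astype(bool)&m).sum()/(o.astype(bool)|m).sum()
        return s
    r=min((minimize(cost,[x0[0],x0[1],a],method="Nelder-Mead",options=dict(initial_simplex=np.array([[x0[0],x0[1],a],[x0[0]+25,x0[1],a],[x0[0],x0[1]+25,a],[x0[0],x0[1],a+.15]]))) for a in x0[2:]),key=lambda r:r.fun)
    return r.x,r.fun
E
cat > m1.py <<'E'
from h import *
V={}
for c in("scene","top"):
    im=imaging.camera(c);p=imaging.camera_params(c);V[c]=(p,im)
def near(l,c,px):
    ms=[m for m in models.masks_of(l,c) if np.hypot(*(np.array(m["pixel"])-px))<25]
    return (V[c][0],ms[0]["region"]) if ms else None
mv=[near("monitor","scene",(347,235)),near("monitor","top",(292,256))]
for n,vs in(("both",mv),("scene",mv[:1]),("top",mv[1:])): 
    if None not in vs: print("mon",n,fitbox(vs,(550,42,.2,.35),280,300,0,128))
tv=[v for v in(near("tray","scene",(228,279)),near("tray","top",(419,288))) if v]
if len(tv)<2:
    im=V["top"][1];w=(im.min(2)>150).astype(np.uint8);w[:,:385]=0;w[:,450:]=0;w[:255]=0;w[320:]=0
    tv.append((V["top"][0],w.astype(bool)))
print("tray",len(tv),[fitbox(v,(454,-345,0,.2),130,130,0,25) for v in(tv,tv[:1],tv[1:])])
rs=[]
for c,b in(("scene",(312,182,350,222)),("top",(270,260,325,290))):
    g=V[c][1][b[1]:b[3],b[0]:b[2]].max(2); m=g<45
    n,l,st,ce=cv2.connectedComponentsWithStats(m.astype(np.uint8))
    k=1+np.argmax(st[1:,4]);pt=np.argwhere(l==k)[:,::-1]+[b[0],b[1]]
    r=cv2.minAreaRect(pt.astype(np.float32));print(c,st[k],r);rs.append(ray(V[c][0],r[0]))
print("handle",tri(rs))
E
python3 m1.py
```

```text
mon both (array([5.36993202e+02, 3.59678881e+01, 2.86699106e-01]), np.float64(0.06446327245534356))
mon scene (array([5.32787069e+02, 3.41501433e+01, 3.00002470e-01]), np.float64(0.03168355800452627))
mon top (array([5.38917618e+02, 3.66309082e+01, 2.95368412e-01]), np.float64(0.023072646404744268))
tray 2 [(array([ 4.46481386e+02, -3.39924758e+02,  2.55141030e-02]), np.float64(0.13796336169208168)), (array([ 4.41005713e+02, -3.41160188e+02,  2.87814224e-02]), np.float64(0.060948081264108334)), (array([ 4.48662984e+02, -3.38680191e+02,  2.60992170e-02]), np.float64(0.053668143771541166))]
scene [ 8  8 24 25 77] ((331.0000305175781, 201.00001525878906), (7.071067810058594, 31.11269760131836), 45.0)
top [13 21  1  2  2] ((283.0, 281.5), (1.0, 0.0), -90.0)
handle [450.73708743  42.33443609 142.82834662]
```

```bash
cat >> h.py <<'E'
def down(yaw):  # tool down, tool y along (cos yaw, sin yaw)
    y=np.array([np.cos(yaw),np.sin(yaw),0]);z=np.array([0,0,-1.]);x=np.cross(y,z)
    return Ro.from_matrix(np.c_[x,y,z])
def q(yaw): return list(down(yaw).as_quat())
def shot(n):
    p=imaging.camera_params("wrist");im=imaging.camera("wrist");save(n,im);return p,im
E
python3 - <<'E'
from h import *
for yaw in(.29,.29+np.pi): print(yaw,np.round(manip.inverse_kinematics([455,12,340],q(yaw)),2))
yaw=min((.29,.29+np.pi,.29-np.pi),key=lambda a:abs(manip.inverse_kinematics([455,12,340],q(a))[5]))
print(yaw)
print(sensors.current_time())
manip.servo_line([293.5,-607.8,380],v=250)
manip.move_ptp([440,8,360],q(yaw));p1,i1=shot("w1.png")
manip.servo_line([480,20,360],v=150);p2,i2=shot("w2.png")
import pickle;pickle.dump((p1,i1,p2,i2,yaw),open("w.pkl","wb"))
print(np.round(ray(p1,(320,240)),2),sensors.current_time(), sensors.current_tool_pos())
cv2.imwrite("pics/w12.png",cv2.cvtColor(cv2.resize(np.vstack([i1,i2]),(400,600)),cv2.COLOR_RGB2BGR))
E
```

```text
0.29 [-0.2  -0.29  1.93 -0.    1.49 -0.49]
3.431592653589793 [-0.2  -0.29  1.93 -0.    1.49  2.65]
0.29
1.1
[[ 4.1908e+02  7.9350e+01  5.1299e+02]
 [ 7.0000e-02 -2.7000e-01 -9.6000e-01]] 4.675 [479.64197946  19.71176027 359.76449645]
```

View pics/w12.png

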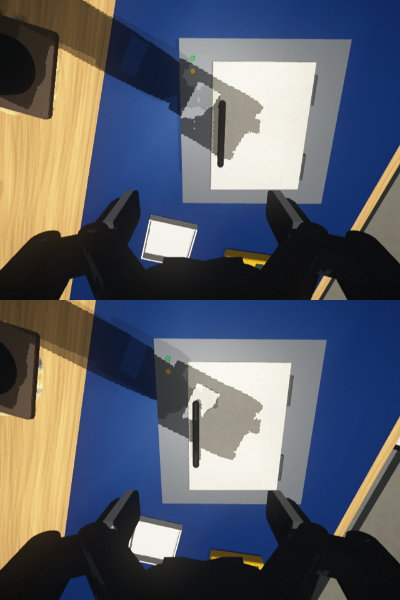

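Both wrist pictures show the black bar handle, at about (355,213) and (313,213) at full scale. The hatch is nearly closed and the hinges are on the far side. I'll triangulate the bar ends and the hatch pose.

```bash
cat > m2.py <<'E'
from h import *
import pickle
p1,i1,p2,i2,yaw=pickle.load(open("w.pkl","rb"))
E1=[]
for p,im,b in((p1,i1,(325,140,385,290)),(p2,i2,(285,140,345,290))):
    m=(im[b[1]:b[3],b[0]:b[2]].max(2)<60).astype(np.uint8)
    n,l,st,ce=cv2.connectedComponentsWithStats(m);k=1+np.argmax(st[1:,4]);pt=(np.argwhere(l==k)[:,::-1]+b[:2]).astype(float)
    r=cv2.minAreaRect(pt.astype(np.float32));bx=cv2.boxPoints(r);bx=bx[np.argsort(bx[:,1])]
    e=np.array([bx[:2].mean(0),bx[2:].mean(0)]);print(st[k],r[1],e.round(1).tolist());E1.append([ray(p,x) for x in e])
P=[tri([E1[0][k],E1[1][k]]) for k in(0,1)]
print("ends",np.round(P,1),"mid",np.mean(P,0),"len",np.linalg.norm(P[0]-P[1]),"yaw",np.arctan2(-(P[0]-P[1])[0],(P[0]-P[1])[1]))
g=[]
for p,im in((p1,i1),(p2,i2)): # monitor top corners: everything not blue/dark in its region
    hsv=cv2.cvtColor(im,cv2.COLOR_RGB2HSV)
    m=((hsv[...,1]<60)&(hsv[...,2]>85)).astype(np.uint8);m[:,:240]=0;m[330:]=0
    m=cv2.morphologyEx(m,cv2.MORPH_CLOSE,np.ones((9,9)))
    n,l,st,ce=cv2.connectedComponentsWithStats(m);k=1+np.argmax(st[1:,4])
    c=max(cv2.findContours((l==k).astype(np.uint8),0,2)[0],key=len);h=cv2.convexHull(c)
    q4=cv2.approxPolyDP(h,14,True)[:,0];W=np.array([atz(p,x,125)[:2] for x in q4]);print(q4.tolist(),W.round(0).tolist(),W.mean(0))
E
python3 m2.py
```

```text
[  22   21   14  106 1062] (11.338179588317871, 105.1214828491211) [[354.8999938964844, 160.89999389648438], [352.1000061035156, 266.0]]
[ 23  21  11 107 928] (106.0, 10.0) [[313.0, 161.0], [313.0, 267.0]]
ends [[453.7  67.9 163.7]
 [483.8 -35.9 170.2]] mid [468.73589555  15.97791871 166.92087241] len 108.21611348119853 yaw 0.2822282950048873
[[287, 61], [561, 63], [513, 325], [293, 323]] [[362.0, 140.0], [627.0, 217.0], [711.0, -69.0], [444.0, -145.0]] [536.10296767  35.95455034]
[[247, 61], [521, 64], [480, 326], [260, 324]] [[362.0, 141.0], [628.0, 217.0], [710.0, -69.0], [444.0, -145.0]] [536.16860092  35.95615661]
```

```bash
cat >> h.py <<'E'
YAW=.283; MON=np.array([536.4,36.,0]); RM=Ro.from_euler("z",YAW).as_matrix()
def w(l): return MON+RM@np.array(l,float)
def pose(g,t=0):  # grasp point g (world), tool tilted t about monitor y -> TCP, quat
    R=Ro.from_matrix(RM@Ro.from_euler("y",t).as_matrix()@RM.T)*down(YAW)
    return (np.array(g)+8*R.as_matrix()[:,2]).tolist(), list(R.as_quat())
def handle(th): return w([85-156*np.cos(th)+43*np.sin(th),0,125.5+156*np.sin(th)+43*np.cos(th)])
E
cat > open.py <<'E'
from h import *
T=.35; ths=np.linspace(0,1.63,15)[1:]
for th in ths: assert manip.inverse_kinematics(*pose(handle(th),T*th)) is not None,th
assert manip.inverse_kinematics(*pose(handle(1.63)+[0,0,110],T*1.63)) is not None
eoat.command_gripper(.6)
manip.move_ptp(*pose([468.6,16,230])); 
print(manip.servo_line(pose([468.6,16,168])[0],v=80,force_limit=15))
eoat.command_gripper(0,effort=40); print("w",sensors.current_gripper_width(),sensors.current_grasp_force(),sensors.current_contact_force())
for th in ths:
    P,Q=pose(handle(th),T*th); hit=manip.servo_line(P,Q,v=80,force_limit=40)
    print(round(th,2),hit,np.round(sensors.current_contact_force(),1),round(sensors.current_gripper_width(),3))
    if hit: break
print(sensors.current_time()); imaging.camera("scene") is not None and save("o1.png",imaging.camera("scene"))
E
python3 open.py; python3 -c "
import cv2;cv2.imwrite('pics/o1c.png',cv2.resize(cv2.imread('pics/o1.png')[100:330,200:520],None,fx=2,fy=2))"
```

```text
False
w 0.07994929127782399 38.13984453678131 [-2.29973524 -1.03168509  1.96096616]
0.12 False [-1.2 -1.8  1.6] 0.076
0.23 False [ 0.6  0.3 -0.6] -0.007
0.35 False [0.2 0.9 0. ] 0.003
0.47 False [-0.6  0.9  0.3] 0.0
0.58 False [-0.  -0.4 -0.7] -0.0
0.7 False [ 1.  -0.3  0.8] -0.002
0.82 False [-0.1 -0.5 -1. ] 0.0
0.93 False [ 0.1 -0.4  0.8] 0.002
1.05 False [-1.8 -0.6 -0. ] -0.001
1.16 False [ 0.6 -0.2  0.2] -0.004
1.28 False [-0.3 -0.2  0. ] 0.004
1.4 False [-0.4 -0.7  0.3] -0.001
1.51 False [-0.5  0.2  0.1] 0.002
1.63 False [0.  0.3 0.8] -0.0
12.5
```

View pics/o1c.png

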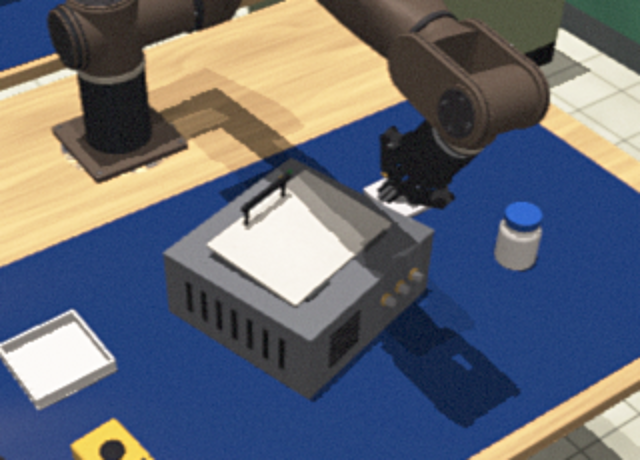

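The gripper slipped off the bar early and is now empty. The hatch is only slightly open, with the handle at about (265,190) in this crop. I'll measure the bar again from the wrist before regrasping.

```bash
cat > m3.py <<'E'
from h import *
import pickle
eoat.command_gripper(.6)
P,Q=pose([640,66,380]);manip.servo_line(P,Q,v=250)
O=[]
for k,g in enumerate(([445,9,345],[485,21,345])):
    if k==0: manip.move_ptp(*pose(g))
    else: manip.servo_line(pose(g)[0],v=150)
    p,im=shot(f"v{k}.png");
    if k==0: cv2.imwrite("pics/v0c.png",cv2.cvtColor(im[60:400,220:560],cv2.COLOR_RGB2BGR))
    c=proj(p,np.array([468.6,16,178])).astype(int);b=(c[0]-45,c[1]-75,c[0]+45,c[1]+75)
    m=(im[b[1]:b[3],b[0]:b[2]].max(2)<60).astype(np.uint8)
    n,l,st,ce=cv2.connectedComponentsWithStats(m);j=1+np.argmax(st[1:,4]);pt=(np.argwhere(l==j)[:,::-1]+b[:2]).astype(np.float32)
    r=cv2.minAreaRect(pt);bx=cv2.boxPoints(r);bx=bx[np.argsort(bx[:,1])];e=[bx[:2].mean(0),bx[2:].mean(0)];print(b,st[j],r,np.round(e,1).tolist());O.append([ray(p,x) for x in e])
E=[tri([O[0][k],O[1][k]]) for k in(0,1)];print(np.round(E,1),np.mean(E,0),sensors.current_time())
mid=np.mean(E,0);print([(t,handle(t).round(1).tolist()) for t in(0,.05,.1,.15,.2)])
E
python3 m3.py
```

```text
(np.int64(305), np.int64(148), np.int64(395), np.int64(298)) [  40   16   19  117 1388] ((353.966064453125, 221.94036865234375), (16.27784538269043, 116.1325454711914), 1.3478872776031494) [[355.29998779296875, 163.89999389648438], [352.6000061035156, 280.0]]
(np.int64(260), np.int64(148), np.int64(350), np.int64(298)) [  45   16   12  117 1156] ((310.5, 222.0), (116.0, 11.0), 90.0) [[310.5, 164.0], [310.5, 280.0]]
[[458.4  67.8 163.3]
 [488.5 -38.5 174.4]] [473.43977378  14.69432008 168.83674353] 15.2167
[(0, [468.2, 16.2, 168.5]), (0.05, [470.5, 16.8, 176.2]), (0.1, [473.1, 17.6, 183.9]), (0.15, [476.1, 18.5, 191.3]), (0.2, [479.4, 19.4, 198.6])]
```

View pics/v0c.png

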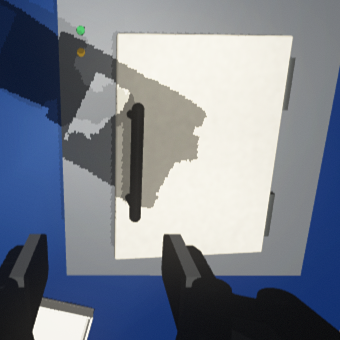

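```bash
cat > m4.py <<'E'
from h import *
import pickle
p1,i1,p2,i2,_=pickle.load(open("w.pkl","rb"));ps=imaging.camera_params("scene")
def hpt(th,l): # l=(x from hinge, y, z above hinge) closed
    c,s=np.cos(th),np.sin(th);return w([85+l[0]*c+l[2]*s,l[1],125.5-l[0]*s+l[2]*c])
for th in(0,.05,.1,.15):
    print(th,"w1",[proj(p1,hpt(th,(-156,y,43))).round(1).tolist() for y in(50,-50)],"w2",[proj(p2,hpt(th,(-156,y,43))).round(1).tolist() for y in(50,-50)],
     "front corners w1",[proj(p1,hpt(th,(-170,y,8))).round(1).tolist() for y in(115,-115)],
     "rear w1",[proj(p1,hpt(th,(0,y,8))).round(1).tolist() for y in(115,-115)],
     "scene",[proj(ps,hpt(th,(-156,y,43))).round(1).tolist() for y in(50,-50)])
def seg(im,b):
    m=(im[b[1]:b[3],b[0]:b[2]].max(2)<75);ys,xs=np.nonzero(m);print(b,xs.min()+b[0],xs.max()+b[0],ys.min()+b[1],ys.max()+b[1])
for n in("scene0.png","o1.png"):
    im=cv2.imread("pics/"+n);c=im[170:230,300:365];cv2.imwrite("pics/c_"+n,cv2.resize(c,None,fx=6,fy=6,interpolation=cv2.INTER_NEAREST))
a=np.hstack([cv2.imread("pics/c_scene0.png"),cv2.imread("pics/c_o1.png")]);cv2.imwrite("pics/cc.png",a)
E
python3 m4.py
```

```text
0 w1 [[354.7, 164.8], [351.7, 261.7]] w2 [[312.4, 165.5], [312.7, 262.5]] front corners w1 [[340.0, 96.6], [336.4, 302.5]] rear w1 [[507.6, 97.6], [477.2, 303.2]] scene [[342.4, 191.6], [320.9, 207.9]]
0.05 w1 [[357.8, 165.4], [354.6, 264.3]] w2 [[314.5, 166.2], [314.7, 265.0]] front corners w1 [[341.0, 95.6], [337.2, 305.8]] rear w1 [[508.0, 97.6], [477.5, 303.2]] scene [[343.0, 189.9], [321.4, 206.3]]
0.1 w1 [[361.5, 166.0], [357.9, 266.9]] w2 [[317.2, 166.8], [317.2, 267.7]] front corners w1 [[342.5, 94.6], [338.3, 309.1]] rear w1 [[508.4, 97.6], [477.8, 303.2]] scene [[343.7, 188.3], [322.1, 204.7]]
0.15 w1 [[365.8, 166.7], [361.7, 269.6]] w2 [[320.5, 167.5], [320.1, 270.4]] front corners w1 [[344.4, 93.5], [339.9, 312.6]] rear w1 [[508.7, 97.6], [478.1, 303.2]] scene [[344.5, 186.7], [322.8, 203.1]]
```

View pics/cc.png

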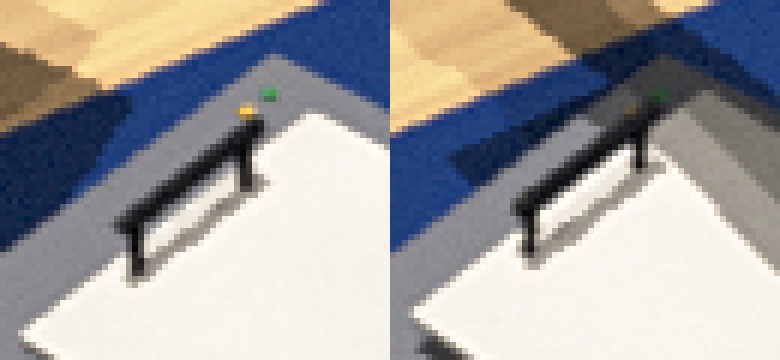

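The left crop (start) fits a hatch angle of about 0.03 and the right crop (now) about 0.10, so the flat pinch pulled the bar up slightly and then slid off. Next I'll tilt the tool so the lower finger sits under the bar. First I check the angle and the reach.

```bash
sed -i 's/^ys_dummy//' h.py; cat >> h.py <<'E'
def hpt(th,l):
    c,s=np.cos(th),np.sin(th);return w([85+l[0]*c+l[2]*s,l[1],125.5-l[0]*s+l[2]*c])
E
python3 - <<'E'
from h import *
p=imaging.camera_params("wrist")
for th in(.06,.08,.1,.12,.14): print(th,[proj(p,hpt(th,(-156,y,43))).round(1).tolist() for y in(50,-50)],handle(th).round(1))
for f in(.6,.75,.85,.95,1.05):
    J=[]
    for th in np.linspace(.1,1.63,14):
        k=(f+.1)/1.53
        J.append(manip.inverse_kinematics(*pose(handle(th),-f+k*(th-.1))))
    a=np.array([0,0,-1.]);R=Ro.from_quat(pose(handle(.1),-f)[1]).as_matrix()[:,2]
    A=[manip.inverse_kinematics(*pose(handle(.1)-d*R,-f)) for d in(50,80)]
    print(f,[j is not None for j in J],[x is not None for x in A], None if J[0] is None else np.round(J[0],2),None if J[-1] is None else np.round(J[-1],2))
E
```

```text
0.06 [[307.9, 168.1], [309.2, 273.8]] [471.   17.  177.8]
0.08 [[308.9, 168.4], [310.2, 274.9]] [472.   17.3 180.8]
0.1 [[310.1, 168.7], [311.3, 276.1]] [473.1  17.6 183.9]
0.12 [[311.3, 169.0], [312.4, 277.4]] [474.2  17.9 186.9]
0.14 [[312.7, 169.3], [313.7, 278.6]] [475.5  18.3 189.8]
0.6 [True, True, True, True, True, True, True, True, True, True, True, True, True, True] [True, True] [-0.37 -0.46  2.44  0.53  0.74 -0.97] [-0.03  0.3   1.47 -0.03  1.47 -0.31]
0.75 [False, True, True, True, True, True, True, True, True, True, True, True, True, True] [False, False] None [-0.03  0.3   1.47 -0.03  1.47 -0.31]
0.85 [False, False, True, True, True, True, True, True, True, True, True, True, True, True] [False, False] None [-0.03  0.3   1.47 -0.03  1.47 -0.31]
0.95 [False, False, True, True, True, True, True, True, True, True, True, True, True, True] [False, False] None [-0.03  0.3   1.47 -0.03  1.47 -0.31]
1.05 [False, False, False, True, True, True, True, True, True, True, True, True, True, True] [False, False] None [-0.03  0.3   1.47 -0.03  1.47 -0.31]
```

```bash
cat > open2.py <<'E'
from h import *
def rel(th): return min(.6+th,1.5)
def tp(th,d=0,up=0):
    P,Q=pose(handle(th),th-rel(th)); a=Ro.from_quat(Q).as_matrix()[:,2]
    return (np.array(P)-d*a+[0,0,up]).tolist(),Q
ths=np.arange(.1,1.66,.07)
bad=[t for t in ths if manip.inverse_kinematics(*tp(t)) is None]; print("bad",bad)
if not bad:
    eoat.command_gripper(.25,effort=70)
    manip.move_ptp(*tp(.1,60))
    print("hit",manip.servo_line(tp(.1,-2)[0],v=60,force_limit=10),np.round(sensors.current_contact_force(),1))
    eoat.command_gripper(0,effort=70); print("grip",sensors.current_gripper_width(),sensors.current_grasp_force(),np.round(sensors.current_contact_force(),1))
    for th in ths[1:]:
        P,Q=tp(th,-2); hit=manip.servo_line(P,Q,v=80,force_limit=40); wd=sensors.current_gripper_width()
        print(round(th,2),hit,np.round(sensors.current_contact_force(),1),round(wd,3))
        if hit or wd<.04: break
print(sensors.current_time()); im=imaging.camera("scene");save("o2.png",im)
cv2.imwrite("pics/o2c.png",cv2.cvtColor(cv2.resize(im[100:330,200:520],None,fx=2,fy=2),cv2.COLOR_RGB2BGR))
E
python3 open2.py
```

```text
bad []
hit False [0.7 0.5 0.1]
grip 0.06452019466258543 66.6430127620697 [-5.3 -1.6  3.3]
0.17 False [-7.4 -3.3  4.5] 0.061
0.24 False [-19.2  -5.4  11.5] 0.005
18.2917
```

View pics/o2c.png

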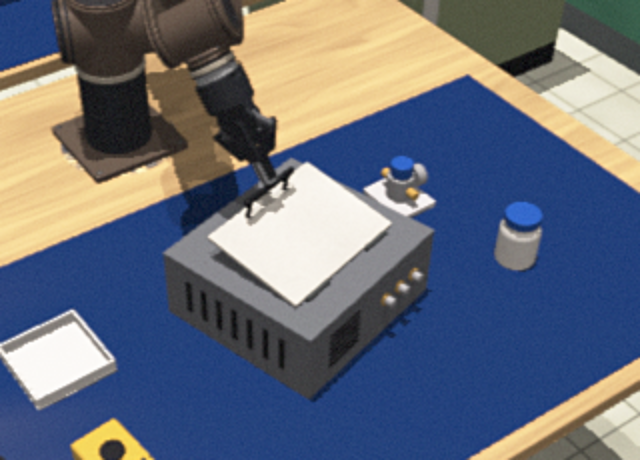

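The hatch is still at about 0.1 and the closed fingertips are pressing on the bar near (265,185). The bar was squeezed out past the tips. I'll take a close look from the wrist before moving again.

```bash
python3 - <<'E'
from h import *
p,im=shot("x0.png")
t=np.array(sensors.current_tool_pos());R=Ro.from_quat(sensors.current_tool_rot()).as_matrix()
print("tip",manip.tip_extent,t.round(1),R[:,2].round(2),"cmd",np.round(pose(handle(.24),-.6)[0],1),"fingertip",(t+11*R[:,2]).round(1))
print("tip px",proj(p,t+11*R[:,2]).round(),"tcp px",proj(p,t).round(), "grasp px", proj(p,t-8*R[:,2]).round())
for th in(.08,.1,.12): print(th,[proj(p,hpt(th,(-156,y,43))).round(0).tolist() for y in(50,-50)])
o=cv2.cvtColor(cv2.imread("pics/o2.png"),cv2.COLOR_BGR2RGB)[160:230,290:375]
a=cv2.resize(o,(583,480),interpolation=cv2.INTER_CUBIC)
c=np.hstack([im,a]);cv2.imwrite("pics/x0c.png",cv2.cvtColor(cv2.resize(c,(800,int(480*800/c.shape[1]))),cv2.COLOR_RGB2BGR))
E
```

```text
tip 11.0 [487.   21.6 197.3] [ 0.54  0.16 -0.83] cmd [486.7  21.5 197.7] fingertip [492.9  23.3 188.2]
tip px [325. 290.] tcp px [325. 300.] grasp px [325. 308.]
0.08 [[277.0, 195.0], [284.0, 380.0]]
0.1 [[283.0, 196.0], [289.0, 382.0]]
0.12 [[288.0, 197.0], [293.0, 384.0]]
```

View pics/x0c.png

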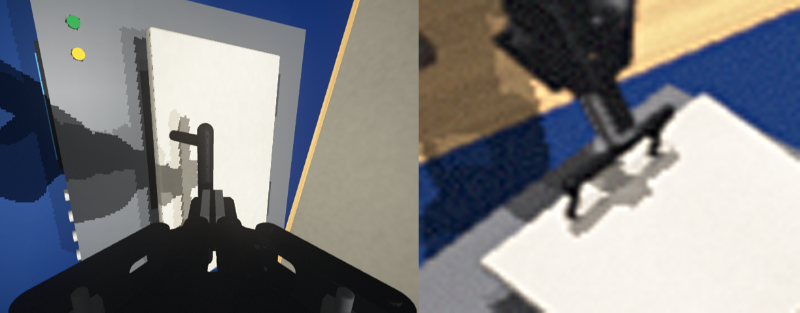

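```bash
python3 - <<'E'
from h import *
print(np.round(sensors.current_contact_force(),1),np.round(sensors.current_moment(),2),sensors.current_gripper_width(),sensors.current_grasp_force())
t=np.array(sensors.current_tool_pos())
for k in range(2):
    t=t+[0,0,8]; manip.servo_line(t.tolist(),v=60,force_limit=30)
    print(np.round(sensors.current_contact_force(),1),sensors.current_gripper_width())
p,im=shot("x1.png")
for th in(.1,.15,.2,.25,.3): print(th,handle(th).round(0),[proj(p,hpt(th,(-156,y,43))).round(0).tolist() for y in(50,-50)])
m=(im[100:260,240:400].max(2)<60).astype(np.uint8);n,l,st,ce=cv2.connectedComponentsWithStats(m)
j=1+np.argmax(st[1:,4]);ys,xs=np.nonzero(l==j);
for r in range(ys.min(),ys.min()+60,8): print(r+100,xs[ys==r].min()+240,xs[ys==r].max()+240)
print(sensors.current_time())
E
```

```text
[-18.2  -4.5  10.4] [-0.59  2.    0.02] -0.00029447159007355814 9.938209354877472
[-1.2 -0.7 -0. ] -0.00155584167458239
[ 0.7  0.  -0.1] -0.00048144524608830023
0.1 [473.  18. 184.] [[266.0, 192.0], [274.0, 366.0]]
0.15 [476.  18. 191.] [[278.0, 193.0], [285.0, 371.0]]
0.2 [479.  19. 199.] [[292.0, 194.0], [297.0, 376.0]]
0.25 [483.  20. 206.] [[307.0, 195.0], [310.0, 380.0]]
0.3 [487.  22. 213.] [[324.0, 197.0], [324.0, 385.0]]
188 286 286
196 250 284
204 246 287
212 264 288
220 284 290
228 284 293
236 284 293
244 284 294
19.025
```

```bash
python3 - <<'E'
from h import *
ps=imaging.camera_params("scene")
t=np.array([487,21.6,197.3]);a=np.array([.54,.16,-.83])
for d in(11,0,-9,-20,-40): print(d,proj(ps,t+d*a).round(1))
for th in(.1,.15,.2): print(th,proj(ps,hpt(th,(-156,0,43))).round(1))
im=imaging.camera("scene");p,iw=shot("x2.png")
t2=np.array(sensors.current_tool_pos());R=Ro.from_quat(sensors.current_tool_rot()).as_matrix()
print([proj(ps,t2+d*R[:,2]).round(1) for d in(11,-8,-60)])
a=cv2.resize(im[130:230,280:390],(660,600),interpolation=cv2.INTER_CUBIC)
for d,c in((11,(255,0,0)),(-8,(0,255,0))):
    u=(proj(ps,t2+d*R[:,2])-[280,130]+.5)*6; cv2.circle(a,tuple(int(v) for v in u),4,c,-1)
save("x2c.png",a)
E
```

```text
11 [338.4 198. ]
0 [336.8 194.8]
-9 [335.4 192.1]
-20 [333.8 188.9]
-40 [330.8 182.9]
0.1 [333.1 196.3]
0.15 [333.9 194.8]
0.2 [334.7 193.4]
[array([338.4, 193.8]), array([335.6, 188.2]), array([327.8, 172.5])]
```

View pics/x2c.png

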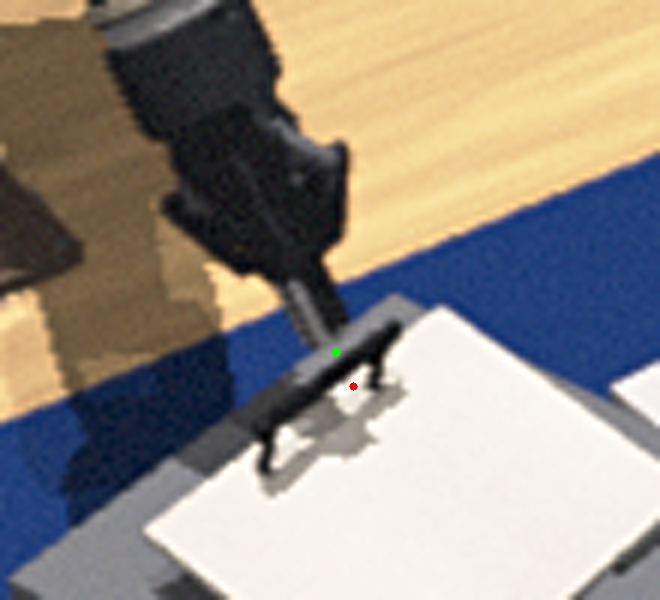

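The scene crop shows the real fingertips ending at about tool z = -10 to -15 (near the green dot). The stated +11 mm (red dot) falls past the bar on open hatch, so both grasps only nipped the bar's top. I'll go about 20 mm deeper along the tool axis.

```bash
sed -i 's/+8\*R.as_matrix/+GO*R.as_matrix/; s/^YAW=/GO=26; YAW=/' h.py; cat > open3.py <<'E'
from h import *
t0=.18
def rel(th): return min(.6+th,1.5)
def tp(th,d=0):
    P,Q=pose(handle(th),th-rel(th)); a=Ro.from_quat(Q).as_matrix()[:,2]
    return (np.array(P)-d*a).tolist(),Q
ths=np.arange(t0,1.66,.073)
bad=[t for t in ths if manip.inverse_kinematics(*tp(t)) is None]; print("bad",bad,ths[-1])
if not bad:
    eoat.command_gripper(.3,effort=50)
    manip.servo_line(*tp(t0,75),v=100)
    print("hit",manip.servo_line(tp(t0)[0],v=60,force_limit=10),np.round(sensors.current_contact_force(),1))
    eoat.command_gripper(0,effort=50); print("grip",sensors.current_gripper_width(),sensors.current_grasp_force(),np.round(sensors.current_contact_force(),1))
    for k,th in enumerate(ths[1:]):
        P,Q=tp(th); hit=manip.servo_line(P,Q,v=80,force_limit=40); wd=sensors.current_gripper_width()
        if k%3==0 or hit or wd<.06: print(round(th,2),hit,np.round(sensors.current_contact_force(),1),round(wd,3))
        if hit or wd<.06: break
print(sensors.current_time()); save("o3.png",imaging.camera("scene"))
E
python3 open3.py
```

```text
bad [] 1.6400000000000001
hit False [-0.3 -0.   0.7]
grip 0.10464038004036275 48.795905113220215 [-2.1 -1.   2.1]
0.25 False [-3.9 -2.5  1.4] 0.106
0.47 False [-4.7 -2.5  4.3] 0.106
0.69 False [-3.6 -1.7  4.9] 0.106
0.91 False [-3.3 -0.2  6.4] 0.106
1.13 False [-1.6 -0.2  8.4] 0.104
1.35 False [ 1.  -1.5  8.2] 0.105
1.57 False [2.8 0.2 7.1] 0.107
27.5
```

```bash
cat > rel.py <<'E'
from h import *
import pickle
eoat.command_gripper(.25)
t=np.array(sensors.current_tool_pos());a=Ro.from_quat(sensors.current_tool_rot()).as_matrix()[:,2]
print("hit",manip.servo_line((t-85*a).tolist(),v=120,force_limit=12),np.round(sensors.current_contact_force(),1))
O=[]
for k,l in enumerate(([-25,0,290],[-55,0,290])):
    P,Q=pose(w(l)); manip.servo_line(P,Q,v=250)
    p,im=shot(f"b{k}.png"); R={}
    for lab in("prefilter","fine_filter","hatch"):
        R[lab]=[(m["conf"],m["pixel"],m["region"]) for m in models.masks_of(lab,"wrist")]
    O.append((p,im,R))
    for lab in R: print(lab,[(round(c,2),np.round(x),r.sum()) for c,x,r in R[lab]])
pickle.dump(O,open("b.pkl","wb"))
s=imaging.camera("scene");save("s3.png",s)
cv2.imwrite("pics/b0s.png",cv2.cvtColor(np.hstack([cv2.resize(O[0][1],(480,360)),cv2.resize(s[90:330,220:420],(300,360))]),cv2.COLOR_RGB2BGR))
print(sensors.current_time())
E
python3 rel.py
```

```text
hit False [-0.1 -0.1 -0.1]
prefilter [(0.71, array([347., 262.]), np.int64(1172))]
fine_filter [(0.79, array([350., 159.]), np.int64(1337))]
hatch [(0.89, array([554., 234.]), np.int64(62740))]
prefilter [(0.86, array([373., 263.]), np.int64(1504))]
fine_filter [(0.67, array([378., 161.]), np.int64(1830))]
hatch [(0.73, array([570., 248.]), np.int64(52742))]
30.275
```

View pics/b0s.png

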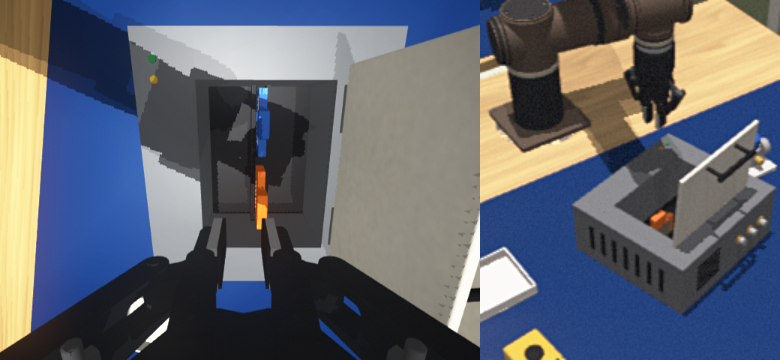

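The tenth picture shows the hatch upright by itself, the bay open, the blue tab at about (350,160) and the orange one at about (348,265) at full scale. The orange cassette is therefore the -y one. I'll triangulate its tab.

```bash
python3 - <<'E'
from h import *
import pickle
O=pickle.load(open("b.pkl","rb"))
E=[]
for p,im,R in O:
    hsv=cv2.cvtColor(im,cv2.COLOR_RGB2HSV)
    o=((hsv[...,0]<18)&(hsv[...,1]>120)&(hsv[...,2]>50)).astype(np.uint8);o[:200]=0;o[330:]=0;o[:,:300]=0;o[:,440:]=0
    n,l,st,ce=cv2.connectedComponentsWithStats(o);j=1+np.argmax(st[1:,4]);ys,xs=np.nonzero(l==j)
    print(st[j],[(r,xs[ys==r].min(),xs[ys==r].max()) for r in range(ys.min(),ys.max()+1,6)])
    print("pred tab top",proj(p,np.array([w([x,y,109]) for x in(-7,7) for y in(-35,-69)])).round(0).tolist(),"plate top",proj(p,np.array([w([x,y,85]) for x in(-5,5) for y in(-10,-94)])).round(0).tolist())
    print("blue tab",proj(p,w([0,52,109])).round(0))
    a=(l==j);m=R["prefilter"][0][2];print(np.argwhere(m).min(0),np.argwhere(m).max(0))
E
```

```text
[339 220  19  86 965] [(220, np.int64(341), np.int64(351)), (226, np.int64(340), np.int64(353)), (232, np.int64(340), np.int64(354)), (238, np.int64(340), np.int64(353)), (244, np.int64(340), np.int64(353)), (250, np.int64(340), np.int64(353)), (256, np.int64(340), np.int64(355)), (262, np.int64(340), np.int64(356)), (268, np.int64(339), np.int64(356)), (274, np.int64(339), np.int64(356)), (280, np.int64(340), np.int64(356)), (286, np.int64(340), np.int64(356)), (292, np.int64(341), np.int64(349)), (298, np.int64(342), np.int64(349)), (304, np.int64(342), np.int64(349))]
pred tab top [[342.0, 260.0], [342.0, 293.0], [357.0, 260.0], [356.0, 293.0]] plate top [[344.0, 228.0], [342.0, 305.0], [354.0, 228.0], [352.0, 305.0]]
blue tab [352. 166.]
[220 340] [305 356]
[365 219  25  87 977] [(219, np.int64(368), np.int64(368)), (225, np.int64(369), np.int64(382)), (231, np.int64(372), np.int64(384)), (237, np.int64(373), np.int64(384)), (243, np.int64(373), np.int64(383)), (249, np.int64(372), np.int64(383)), (255, np.int64(372), np.int64(385)), (261, np.int64(371), np.int64(388)), (267, np.int64(371), np.int64(389)), (273, np.int64(371), np.int64(388)), (279, np.int64(365), np.int64(388)), (285, np.int64(365), np.int64(388)), (291, np.int64(367), np.int64(387)), (297, np.int64(369), np.int64(381)), (303, np.int64(377), np.int64(378))]
pred tab top [[375.0, 260.0], [373.0, 293.0], [390.0, 260.0], [388.0, 293.0]] plate top [[375.0, 228.0], [371.0, 305.0], [385.0, 228.0], [381.0, 305.0]]
blue tab [387. 166.]
[220 366] [302 388]
```

```bash
cat > grab.py <<'E'
from h import *
g=w([-1,-49,0]); Q=q(YAW); T=[445.5,-340]
def at(xy,z): return [xy[0],xy[1],z]
assert all(manip.inverse_kinematics(x,Q) is not None for x in(at(g,200),at(g,65),at(g,230),at(T,230),at(T,172)))
eoat.command_gripper(.6,effort=60)
manip.servo_line(at(g,200),Q,v=200)
print("hit",manip.servo_line(at(g,65),v=90,force_limit=10),np.round(sensors.current_contact_force(),1),np.round(sensors.current_tool_pos(),1))
eoat.command_gripper(0,effort=60);print("grip",sensors.current_gripper_width(),sensors.current_grasp_force(),np.round(sensors.current_contact_force(),1))
print("hit",manip.servo_line(at(g,105),v=60,force_limit=20),np.round(sensors.current_contact_force(),1),sensors.current_gripper_width())
print("hit",manip.servo_line(at(g,230),v=100,force_limit=20),np.round(sensors.current_contact_force(),1),sensors.current_gripper_width())
im=imaging.camera("scene");save("g1.png",im)
for l in("prefilter","fine_filter"):
    for m in models.masks_of(l,"scene"): print(l,round(m["conf"],2),np.round(m["pixel"]),m["region"].sum())
ps=imaging.camera_params("scene");print(proj(ps,at(g,180+45)),sensors.current_time())
E
python3 grab.py
```

```text
hit False [-0.  -0.3  0. ] [549.7 -11.4  65.7]
grip 0.15129880422264963 59.121283292770386 [-0.1 -0.1  1.7]
hit False [-0.6  0.2 -1.8] 0.15403641323527978
hit False [ 0.1  0.6 -1.9] 0.15672559506936348
prefilter 0.74 [334. 206.] 364
prefilter 0.2 [461. 218.] 615
[339.32537848 202.77131669] 35.75
```

```bash
cat > pres.py <<'E'
from h import *
p,_=shot("g2.png");print("fine",[(round(m["conf"],2),np.round(m["pixel"]),m["region"].sum()) for m in models.masks_of("fine_filter","wrist")],proj(p,w([0,52,109])).round())
T=[445.5,-340]
manip.servo_line([*T,230],q(YAW),v=150); manip.servo_line([*T,172],v=80); manip.wait(.3)
for c in("scene","top"):
    im=imaging.camera(c);save(f"f_{c}.png",im);p=imaging.camera_params(c)
    hsv=cv2.cvtColor(im,cv2.COLOR_RGB2HSV)
    for m in models.masks_of("prefilter",c):
        ys,xs=np.nonzero(m["region"]);print(c,round(m["conf"],2),np.round(m["pixel"]),"box",xs.min(),xs.max(),ys.min(),ys.max(),len(xs))
    for z in(112,122,132):
        b=proj(p,box(*T,YAW,10,84,z,z+70));print(z,"pred",b.min(0).round(1),b.max(0).round(1))
print(sensors.current_gripper_width(),np.round(sensors.current_contact_force(),1),np.round(sensors.current_tool_pos(),1),sensors.current_time())
E
python3 pres.py
```

```text
fine [(0.87, array([328., 102.]), np.int64(1719))] [326. 102.]
scene 0.81 [215. 245.] box 205 232 229 261 580
112 pred [206.9 229. ] [235.7 264.5]
122 pred [206.3 226.4] [235.2 262. ]
132 pred [205.7 223.8] [234.8 259.6]
112 pred [408.1 273.4] [441.3 289.7]
122 pred [408.6 272.8] [441.9 289.2]
132 pred [409.  272.2] [442.5 288.7]
0.1523367566960271 [-0.2 -0.7 -1.7] [ 445.5 -340.   172.1] 39.675
```

```bash
python3 -c "
from h import *
print(np.abs(sensors.current_qd()).max(),sensors.current_grasp_force(),manip.job_done())"
```

```text
the job is handed in; nothing more can be done
0.001810351607578093 58.76811146736145 None
```

The job is handed in at about 40 s of the 56 s: the hatch was left standing upright by itself, and the orange pre-filter is held still, tab up, over the middle of the tray, its lower edge about 10 cm above it. The blue filter last showed in its slot and I did not touch the regulator, jar or meter; the first two tries at the hatch slipped off the handle.

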